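Shut the beam housing and lock its quarter-turn cam

TASK

Push the raised cover of the beam housing gently down with the fingertips until it is fully shut, then set a fingertip in the slot of the round cam on the cover and turn it a quarter turn clockwise (seen from above) to its stop, so that the cover is locked. Push and turn only, without force: lift or pinch nothing, and leave the bottle, the tape and the screwdriver beside it where they are.

Things in the scene. Friction and masses are not known exactly. Their poses are not given: they have to be found in the camera images.
- housing: Fixed grey metal box, 200 (x) by 220 (y) by 74 mm high with its cover shut. Origin: centre of its underside, on the worktop; x points from its front (robot side) to its hinged rear, y to its left, z up. A round dark port stands 12 mm out of its left and right sides.
- cover (a joint): Angle of the flat aluminium cover about its hinge along the rear top edge (rad): 0 = shut flat on the box, larger = front edge raised; it starts between 0.2 and 0.45. A stiff hinge (about 0.9 N m of friction) keeps it where it is left; 2 to 5 N down near its front edge shuts it. It lands on a springy foam seal (about 4 N per mm), so pressing hard sinks it slightly below 0.
- cover_hinge (a point): Point on the hinge line's middle at the height of the cover's top face: 100 mm behind the box's centre, 74 mm above the worktop. The hinge axis runs along the housing's y, 8 mm below this point.
- cover_press (a point): Point on the cover's top face good for pushing: to the right of the cam, 150 mm forward of the hinge line and 82 mm to the right of the cover's middle. It moves with the cover; shut, it is 74 mm above the worktop. The cover is 200 mm deep, 220 mm wide and 8 mm thick.
- cam (a joint): Turn of the cam (rad): 0 = open, slot across the box (along its y); 1.571 = locked, at the stop, slot pointing straight to the front and rear. Grows clockwise seen from above. It starts between 0 and 0.3 and turns with about 0.1 N m of friction; it stays where it is left. Under the cover it carries a tongue that swings beneath a keeper behind the box's front wall, so it locks only when the cover is already shut.
- cam_axis (a point): Centre of the cam, on the floor of its slot, 4 mm above the cover's top face, 130 mm forward of the hinge line. The cam is a round steel head 100 mm across and 19 mm high, with one straight slot 36 mm wide and 15 mm deep right across its middle, open at both ends; the two half-moon parts beside the slot are what a fingertip in the slot pushes sideways.
- cam_slot (a point): Point on the slot's floor 30 mm from the cam's centre, in the end that lies on the box's right when the cam is open and at the box's front when it is locked. It turns with the cam.
- stock_2: Loose brown bottle with a red screw cap, 55 mm across, 108 mm high, standing to the right of the housing. Origin: centre of its underside. Leave alone.
- tape_1: Loose black roll of tape, 58 mm across, 19 mm high, lying to the front right of the housing. Origin: centre of its underside. Leave alone.
- screwdriver_2: Loose screwdriver, 187 mm long, 27 mm thick, orange handle, lying to the left of the housing. Origin: centre of its underside. Leave alone; it is not needed.

How it is judged:
On the way, in this order (a step that is already met when the one before it is completed fails the run):
1. the cover is pushed fully shut (value of joint cover below 0.03 rad and value of joint cam below 1 rad), for 0.2 s.
2. the cam is turned to its locked stop with the cover shut (value of joint cover below 0.03 rad and value of joint cam above 1.45 rad), for 0.2 s.
At the end, for the whole second after the job is handed in: The cover is shut (within 0.03 rad of flat), the cam stands at its locked stop (beyond 1.45 of 1.571 rad) and at rest, and bottle, tape and screwdriver are within 30 mm of where they stood (all of step 2 and velocity of joint cam below 0.05 rad/s and distance of each of stock_2, tape_1, screwdriver_2 from where it was at the start of the episode below 0.03 m); the robot touches nothing.
It fails at once if the cover is lifted further open instead of pushed down (value of joint cover above 0.52 rad).
It fails at once if the housing, cover or cam is pinched or forced (more than 50 N from the fingers) (contact force between the fingers and housing above 50 N).
It fails at once if a bystander is pushed, knocked over or lifted (distance of any of stock_2, tape_1, screwdriver_2 from where it was at the start of the episode above 0.03 m or angle between stock_2's own z axis and vertical above 0.3 rad).
It also fails if it takes over 45 s, if anything falls off the work surface, if the arm or the gripper's body presses on something with over 40 N, if the wrist force passes 120 N, or if a joint passes its speed limit or range.

ROBOT

A 7-joint arm with a two-finger parallel gripper is mounted at the origin on a cart in front of the work surface, level with it; the furniture and walls round the work are solid. World frame = base frame: x ahead of the robot, y to its left, z up, the work surface at z = 0. Lengths are in m, angles in rad, forces in N, time in s.
With the tool pointing down it reaches from about 0.35 to 0.9 m from the base axis. Payload 19.9 kg.
Tool frame: the origin (TCP) lies at the very end of the fingers, on their centre line; the grasp point (between the pads) lies 19 mm behind it (robot.pinch_z is the distance from the TCP to the grasp point, in m); z points along the fingers, x is the direction in which the jaws open and shut, and the axes are right-handed (so a half turn about z gives the same grasp; the last joint's range is limited). The gripper opens to 85 mm and grips with 20 to 120 N. Pads are 22 mm wide; open, the fingers measure 114 mm over their backs; the gripper's body (76 mm by 85 mm) begins 54 mm behind the grasp point. The pads swing forward as they close: fully open they stand 13 mm farther back than shut.
Start: joints at [1.242, 0.417, -0.01, 1.614, 0.005, 1.111, -0.053], TCP at [0.177, -0.599, 0.231] pointing down, gripper open.
Joint ranges: [-2.81, 2.81], [-0.39, 2.02], [-1.27, 1.25], [0.06, 2.57], [-1.19, 4.33], [0.19, 2], [-2.82, 2.82]. Speed limits (rad/s): [1.89, 1.89, 2.39, 2.39, 3.01, 3.01, 3.01].

INTERFACE

Orientations are given as a unit quaternion [w, x, y, z].
In Python, from bench import robot gives the robot as it stands.
- The arm moves only by the tool arm_command, never from a script. Its argument "commands" is a list of rows, each a list of 7 numbers: the shift along the tool's x, y, z in units of 50 mm (1.0 is 50 mm), then the turn, a rotation vector about the tool's x, y, z in rad, then the opening in per cent of the stroke, from 0 (shut) to 100 (fully open). A call has 1 to 10 rows; each row is the pose to reach, as a shift and turn from the pose commanded when the call began, along the tool's axes at that moment; what a row does not reach only later rows make up. A row lasts 1/10 s, in which the tool goes at most 50 mm and 8.59 degrees, less where a joint would pass 70% of its speed; a pose out of reach is approached as far as the arm can. A call with a gripper value outside its range is refused whole. The fingers move at their own pace and stop on an object; the grip force is fixed at half the most. Time passes only in rows, so rows that repeat a pose let the fingers close. It gives the time, the measured TCP pose, the force and the opening at its end, in the units of the state.
- robot.get_obs(): the state, without advancing time (a new reading comes with each control period).
- robot.grab_frame(name): name is "side" or "top"; returns a dict with "image" (400x640x3 uint8, blue, green, red), "fovy" (degrees; the focal length in pixels is half the picture's height over the tangent of half this angle, whatever the lens; pixels are square), "cx", "cy" (the principal point, pixels), "k1" (the pictures are not rectified: a ray, as slopes to the right and down, at radius r is drawn at 1 + k1 r^2 times it, then the intrinsics apply), "xyz" and "orientation" of the camera in the world. Camera axes: x right, y down, z forward; pixel columns grow to the right and rows downward; lengths in m; the calibration is good to about 2 mm. A picture is of the moment at which its call begins. There is no depth.
- robot.hand_in(): hands the job in, once; it reports no verdict.
The state is a dict: "clock": time; "joints": joint angles; "dq": joint speeds; "tau": joint torques, N m; "eef_pos": TCP position; "eef_rot": TCP orientation; "ft_force": force on the tool from outside, world axes, zero at the start; "moment": the same for the moment, N m; "grip_width": finger opening in m.
Only numpy, scipy, OpenCV 4.12 (cv2) and the standard library are available. Lean on these libraries where they do the work, as an engineer would, in place of code of your own. Each camera call takes 0.05 s, during which the arm holds its last target. There are 200 camera calls.

## Working session

There is one attempt and no reset: what is moved stays moved. The work goes in short steps, Python scripts to look and compute and a tool call to move; the robot and the scene stay as the last step left them, time stands still between calls to the robot, and variables do not carry over. Pictures are saved under pics/ and viewed, about 8 in all and at most 12, crops included, and the job is handed in when it is done.

Besides the shell and the picture viewer there is one more tool, called after "Emit:" as a command line: name --pt "numbers of a row" for each row, then --argument value for the rest. arm_command: Moves the arm, as the interface text tells. Its arguments: {"type":"object","properties":{"commands":{"type":"array"}},"required":["commands"]}

```bash
mkdir -p pics
cat > h.py <<'E'
import numpy as np, cv2
from scipy.spatial.transform import Rotation as R
from bench import robot
def grab(n):
    f=robot.grab_frame(n); im=np.ascontiguousarray(f["image"]); return f,im
def K(f):
    F=200/np.tan(np.radians(f["fovy"])/2); return np.array([[F,0,f["cx"]],[0,F,f["cy"]],[0,0,1.]])
def rot(f):
    q=np.array(f["orientation"]); return R.from_quat(q[[1,2,3,0]]) if q.size==4 else R.from_matrix(q)
D=lambda f: np.array([f["k1"],0,0,0,0.])
def px(f,P):
    r=rot(f).inv(); P=np.atleast_2d(P).astype(float)
    return cv2.projectPoints(P,r.as_rotvec(),r.apply(-np.array(f["xyz"])),K(f),D(f))[0][:,0]
def ray(f,uv):
    p=cv2.undistortPoints(np.array([[uv]],float),K(f),D(f))[0,0]
    return np.array(f["xyz"]),rot(f).apply([p[0],p[1],1])
def onz(f,uv,z):
    o,d=ray(f,uv); return o+d*(z-o[2])/d[2]
E
python3 - <<'E'
from h import *
o=robot.get_obs(); print({k:np.round(v,3) for k,v in o.items()})
for n in("top","side"):
    f,im=grab(n); cv2.imwrite(f"pics/{n}0.png",im); print({k:v for k,v in f.items() if k!="image"})
E
```

```text
{'clock': np.float64(0.0), 'joints': array([ 1.243,  0.418, -0.01 ,  1.614,  0.005,  1.111, -0.053]), 'dq': array([-0.001,  0.001,  0.001, -0.001, -0.001, -0.   , -0.001]), 'tau': array([ 1.0000e-03, -8.6443e+01,  6.8000e-01, -4.3489e+01,  1.9000e-02,
        8.0000e-03,  0.0000e+00]), 'eef_pos': array([ 0.177, -0.599,  0.231]), 'eef_rot': array([-0.   ,  0.801, -0.599, -0.001]), 'ft_force': array([ 0.764,  0.567, -0.409]), 'moment': array([ 0.004, -0.033, -0.037]), 'grip_width': np.float64(0.086)}
{'fovy': 45.29564373186764, 'cx': 318.9569662604888, 'cy': 199.77960260591382, 'k1': -0.06629504076327568, 'xyz': array([0.30726483, 0.13892732, 1.12646753]), 'orientation': array([ 0.0805834 , -0.68733903,  0.71643982, -0.08823472])}
{'fovy': 46.78012146845418, 'cx': 320.89010558970443, 'cy': 188.01725382102538, 'k1': -0.07489833711977704, 'xyz': array([ 0.17703973, -0.50868845,  0.55628375]), 'orientation': array([-0.45692527,  0.84896022, -0.23233978,  0.12846816])}
```

View pics/top0.png

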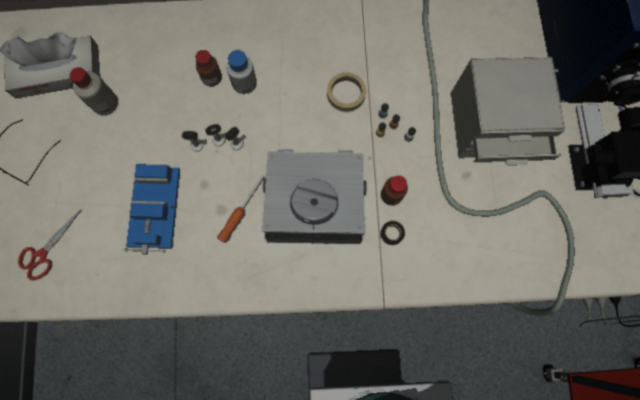

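View pics/side0.png

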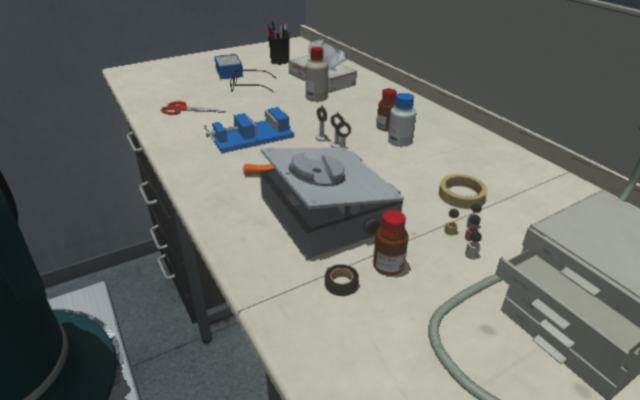

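Top view: housing centred near (314,197), cover hinge edge at row ~153, cam at (314,201), bottle (395,190), tape (392,232), screwdriver (240,210). In the side view the cover is raised, with the cam at (317,168). Next, enlarged crops.

Run:
```python
import cv2
a=cv2.imread("pics/top0.png")[135:255,210:420]; cv2.imwrite("pics/t1.png",cv2.resize(a,None,fx=3.8,fy=3.8,interpolation=cv2.INTER_CUBIC))
a=cv2.imread("pics/side0.png")[135:305,235:425]; cv2.imwrite("pics/s1.png",cv2.resize(a,None,fx=3.5,fy=3.5,interpolation=cv2.INTER_CUBIC))
```

```text
(no output)
```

View pics/t1.png

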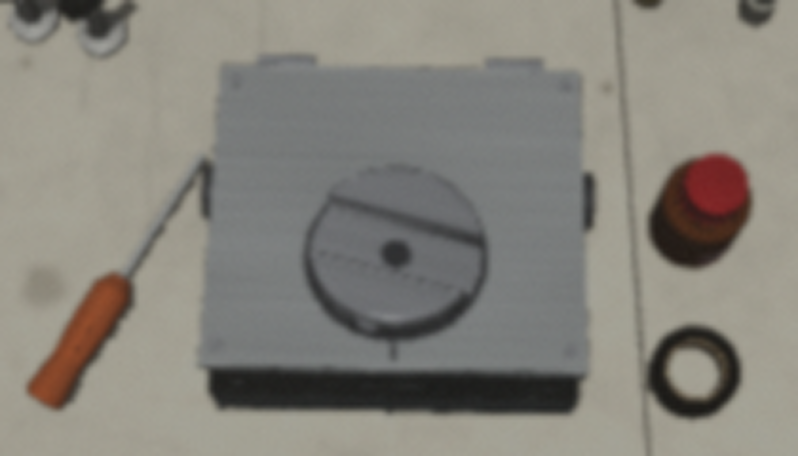

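View pics/s1.png

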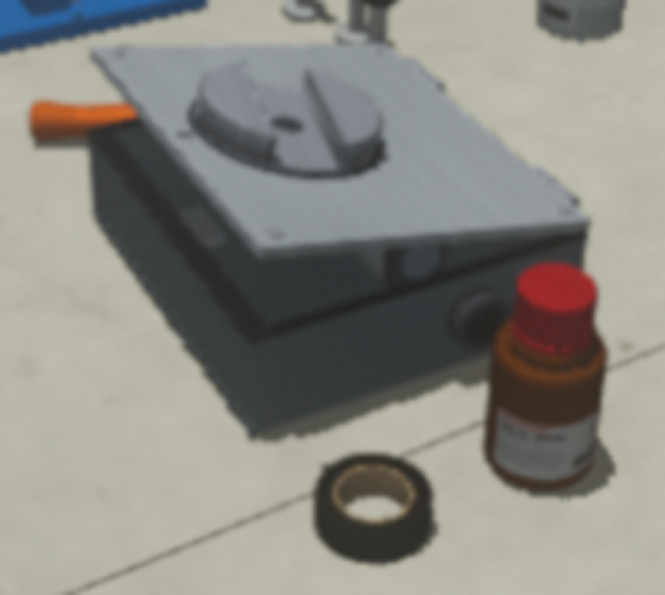

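Top crop: cover corners (222,64), (582,72), (587,375), (203,366), cam hole (396,253). The slot runs down to the right, so the cam is already slightly clockwise. Side crop: cover corners (92,52), (262,250), (588,220), cam hole (289,124), box bottom corner (252,435). I'll fit the model to these.

```bash
cat > fit.py <<'E'
from h import *
from scipy.optimize import least_squares
def Hpt(p,P): # housing->world
    c,s=np.cos(p[2]),np.sin(p[2]); P=np.atleast_2d(P); return np.c_[p[0]+c*P[:,0]-s*P[:,1],p[1]+s*P[:,0]+c*P[:,1],P[:,2]]
def Cpt(p,P,th=None): # (forward of hinge, left, above top face)
    th=p[3] if th is None else th; P=np.atleast_2d(P); f,l,u=P.T; u=u+8
    return Hpt(p,np.c_[.1-(f*np.cos(th)-0+0*u)-u*np.sin(th)*-1, l, .066+f*np.sin(th)+u*np.cos(th)])
E
cat > a.py <<'E'
from fit import *
import fit
def Cpt(p,P,th=None):
    th=p[3] if th is None else th; P=np.atleast_2d(P); f,l,u=P.T; u=u+.008
    return Hpt(p,np.c_[.1-f*np.cos(th)+u*np.sin(th), l, .066+f*np.sin(th)+u*np.cos(th)])
T,_=grab("top");S,_=grab("side")
t=lambda u,v:(u/3.8+210,v/3.8+135); s=lambda u,v:(u/3.5+235,v/3.5+135)
Ob=[(T,1,(0,.11,0),t(222,64)),(T,1,(0,-.11,0),t(582,72)),(T,1,(.2,-.11,0),t(587,373)),(T,1,(.2,.11,0),t(203,364)),
(T,1,(.13,0,.004),t(396,253)),(T,0,(-.1,.11,0),t(212,408)),(T,0,(-.1,-.11,0),t(577,412)),
(S,1,(.2,.11,0),s(92,50)),(S,1,(.2,-.11,0),s(262,248)),(S,1,(0,-.11,0),s(588,220)),(S,1,(.13,0,.004),s(289,124)),
(S,0,(-.1,-.11,0),s(252,435)),(S,0,(-.1,-.11,.066),s(258,338)),(S,0,(-.1,.11,0),s(97,215))]
def res(p): return np.concatenate([(px(f,(Cpt if c else Hpt)(p,P))[0]-uv) for f,c,P,uv in Ob])
r=least_squares(res,[.5,.13,0,.3],loss="soft_l1"); p=r.x; print("pose",p.round(4)); print(res(p).reshape(-1,2).round(1).tolist())
n=Cpt(p,(0,0,1))-Cpt(p,(0,0,0))
def onplane(f,uv,u):
    o,d=ray(f,uv); q=Cpt(p,(0,0,u))[0]; return o+d*((q-o)@n[0])/(d@n[0])
def ang(f,a,b,u):
    e=onplane(f,b,u)-onplane(f,a,u); x=Cpt(p,(1,0,0))[0]-Cpt(p,(0,0,0))[0]; y=Cpt(p,(0,-1,0))[0]-Cpt(p,(0,0,0))[0]
    return np.arctan2(e@x,e@y)
print("cam",ang(T,t(330,200),t(484,242),.019),ang(T,t(318,250),t(465,290),.019),ang(S,s(305,70),s(340,168),.019))
for nm,P in dict(press=(.15,-.082,0),cam=(.13,0,.004),front=(.2,0,0)).items(): print(nm,Cpt(p,P)[0].round(3),"shut",Cpt(p,P,0)[0].round(3))
for nm,uv,z in(("bottle",t(716,184),.108),("tape",t(694,370),.019),("sdtip",t(205,160),.01),("sdend",t(45,395),.013)): print(nm,onz(T,uv,z).round(3))
E
python3 a.py
```

```text
pose [ 0.5778  0.1311 -0.0605  0.2155]
[[-0.2, -1.2], [-0.2, -1.5], [0.7, -0.7], [-1.2, -0.3], [0.2, -0.4], [1.7, -0.7], [-1.5, 0.0], [-0.5, -0.5], [-0.3, 0.5], [1.6, -0.5], [-0.7, 0.6], [-0.1, 1.6], [-2.3, 0.2], [-1.2, 1.5]]
cam 0.275407414894027 0.2710892345357065 0.3351636973110036
press [0.528 0.052 0.106] shut [0.523 0.052 0.074]
cam [0.553 0.133 0.106] shut [0.548 0.133 0.078]
front [0.484 0.137 0.117] shut [0.478 0.137 0.074]
bottle [ 0.586 -0.055  0.108]
tape [ 0.492 -0.048  0.019]
sdtip [0.641 0.252 0.01 ]
sdend [0.493 0.353 0.013]
```

Fit residuals are under 2.5 px. Cover ≈ 0.216 rad, cam ≈ 0.27 rad, housing yaw −0.06, and all heights and positions are plausible. Next, the approach.

```bash
cat > plan.py <<'E'
from h import *
def tool(yaw): # tool z down, x at yaw
    c,s=np.cos(yaw),np.sin(yaw); return R.from_matrix(np.array([[c,s,0],[s,-c,0],[0,0,-1.]]))
def go(pos,yaw,base=None):
    if base is None:
        o=robot.get_obs(); q=o["eef_rot"]; b=np.array(o["eef_pos"]),R.from_quat(q[[1,2,3,0]])
    else: b=np.array(base[0]),tool(base[1])
    return np.r_[b[1].inv().apply(np.array(pos)-b[0])/.05,(b[1].inv()*tool(yaw)).as_rotvec()].round(3)
E
python3 - <<'E'
from plan import *
print(go([.523,.052,.2],1.236)); print(go([.36,-.26,.22],-.03))
T,_=grab("top"); print(onz(T,(455,150),.1),onz(T,(475,155),.05))
E
```

```text
[-1.0534e+01 -1.0327e+01  6.2500e-01 -1.0000e-03  0.0000e+00 -2.5200e+00]
[-5.471e+00 -5.435e+00  2.220e-01 -0.000e+00  1.000e-03 -1.254e+00]
[ 0.66153539 -0.19246881  0.1       ] [ 0.66447985 -0.25560147  0.05      ]
```

Emit:
arm_command --pt "-0.55 -0.54 0.02 0 0 -0.125 50" --pt "-1.1 -1.08 0.04 0 0 -0.25 0" --pt "-1.65 -1.62 0.06 0 0 -0.375 0" --pt "-2.2 -2.16 0.08 0 0 -0.5 0" --pt "-2.75 -2.7 0.1 0 0 -0.625 0" --pt "-3.3 -3.24 0.12 0 0 -0.75 0" --pt "-3.85 -3.78 0.14 0 0 -0.875 0" --pt "-4.4 -4.32 0.16 0 0 -1.0 0" --pt "-4.95 -4.86 0.18 0 0 -1.125 0" --pt "-5.5 -5.4 0.2 0 0 -1.25 0"

```text
clock: 1.25
eef_pos: [0.3584, -0.2579, 0.2214]
eef_rot: [0.0, 1.0, -0.014, 0.0]
ft_force: [1.7, 0.3, -0.5]
grip_width: -0.0004
```

```bash
python3 -c "
from plan import *
print(go([.523,.052,.2],1.236))"
```

```text
[ 3.111 -6.29   0.426  0.     0.    -1.265]
```

Emit:
arm_command --pt "0.34 -0.7 0.05 0 0 -0.14 0" --pt "0.68 -1.4 0.1 0 0 -0.28 0" --pt "1.03 -2.1 0.15 0 0 -0.42 0" --pt "1.38 -2.8 0.2 0 0 -0.56 0" --pt "1.72 -3.5 0.25 0 0 -0.7 0" --pt "2.07 -4.2 0.3 0 0 -0.84 0" --pt "2.42 -4.9 0.35 0 0 -0.98 0" --pt "2.77 -5.6 0.4 0 0 -1.12 0" --pt "3.11 -6.29 0.43 0 0 -1.265 0" --pt "3.11 -6.29 0.43 0 0 -1.265 0"

```text
clock: 2.25
eef_pos: [0.5251, 0.0544, 0.1997]
eef_rot: [-0.001, 0.813, 0.582, 0.001]
ft_force: [-0.8, 0.2, -1.6]
grip_width: 0.0002
```

Run:
```python
from plan import *
print(go([.523,.052,.115],1.236), robot.get_obs()["ft_force"], robot.get_obs()["eef_pos"])
f,im=grab("side"); a=im[60:300,220:480]; cv2.imwrite("pics/s2.png",cv2.resize(a,None,fx=2.5,fy=2.5,interpolation=cv2.INTER_CUBIC))
```

```text
[-6.400e-02 -2.400e-02  1.694e+00 -1.000e-03 -3.000e-03  6.000e-03] [-0.82693121  0.1785719  -1.5618272 ] [0.5251496  0.05438483 0.19970594]
```

View pics/s2.png

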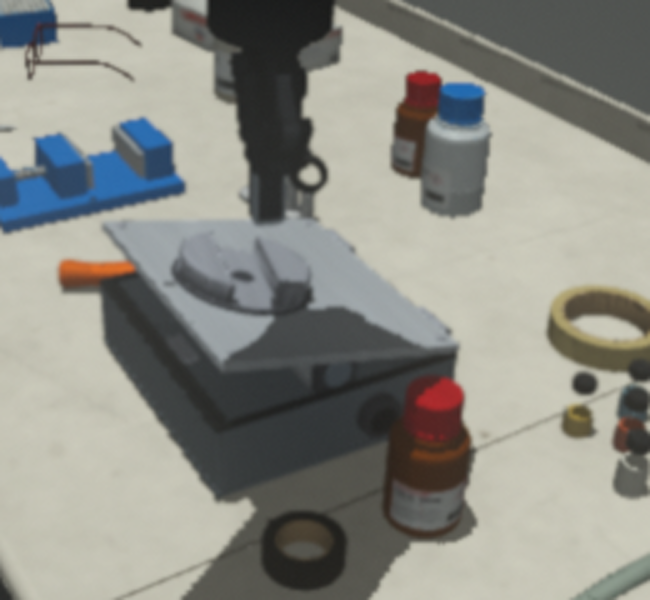

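The shut fingertips are at (268,215) in the crop, hovering above the right part of the cover; nothing has been touched. Descending.

Emit:
arm_command --pt "-0.06 -0.02 0.6 0 0 0 0" --pt "-0.06 -0.02 1.2 0 0 0 0" --pt "-0.06 -0.02 1.55 0 0 0 0" --pt "-0.06 -0.02 1.7 0 0 0 0" --pt "-0.06 -0.02 1.78 0 0 0 0" --pt "-0.06 -0.02 1.86 0 0 0 0" --pt "-0.06 -0.02 1.94 0 0 0 0" --pt "-0.06 -0.02 2.02 0 0 0 0" --pt "-0.06 -0.02 2.1 0 0 0 0" --pt "-0.06 -0.02 2.18 0 0 0 0"

```text
clock: 3.3
eef_pos: [0.5222, 0.0472, 0.0906]
eef_rot: [0.0, 0.816, 0.577, 0.0]
ft_force: [-0.8, 0.3, 2.4]
grip_width: -0.0002
```

Emit:
arm_command --pt "0 0 0.06 0 0 0 0" --pt "0 0 0.12 0 0 0 0" --pt "0 0 0.18 0 0 0 0" --pt "0 0 0.24 0 0 0 0" --pt "0 0 0.28 0 0 0 0" --pt "0 0 0.31 0 0 0 0" --pt "0 0 0.33 0 0 0 0"

```text
clock: 4.0
eef_pos: [0.5221, 0.0473, 0.0742]
eef_rot: [-0.0, 0.816, 0.577, -0.0]
ft_force: [-1.1, -0.5, 1.3]
grip_width: 0.0
```

Emit:
arm_command --pt "0 0 0.02 0 0 0 0" --pt "0 0 0.04 0 0 0 0" --pt "0 0 0.05 0 0 0 0" --pt "0 0 0.05 0 0 0 0"

```text
clock: 4.4
eef_pos: [0.5221, 0.0473, 0.0721]
eef_rot: [0.0, 0.816, 0.577, -0.0]
ft_force: [-6.7, -0.5, 11.2]
grip_width: -0.0001
```

The force has risen to about 12 N at 72 mm, so the cover is on the seal. Lifting off to check.

Emit:
arm_command --pt "0 0 -0.3 0 0 0 0" --pt "0 0 -1.0 0 0 0 0" --pt "0 0 -1.4 0 0 0 0" --pt "0.6 0 -1.4 0 0 0 0" --pt "1.2 0 -1.4 0 0 0 0" --pt "0 0 -1.4 0 0 0 0" --pt "0 0 -1.4 0 0 0 0"

```text
clock: 5.1
eef_pos: [0.5212, 0.0455, 0.1421]
eef_rot: [0.0, 0.816, 0.578, -0.001]
ft_force: [0.2, -0.3, -0.7]
grip_width: 0.0004
```

Run:
```python
from plan import *
print(robot.get_obs()["eef_pos"])
f,im=grab("side"); a=im[90:290,220:440]; cv2.imwrite("pics/s3.png",cv2.resize(a,None,fx=3,fy=3,interpolation=cv2.INTER_CUBIC))
f,im=grab("top"); cv2.imwrite("pics/t3.png",cv2.resize(im[135:255,210:420],None,fx=3.8,fy=3.8,interpolation=cv2.INTER_CUBIC))
```

```text
[0.52122603 0.04551915 0.1420648 ]
```

View pics/s3.png

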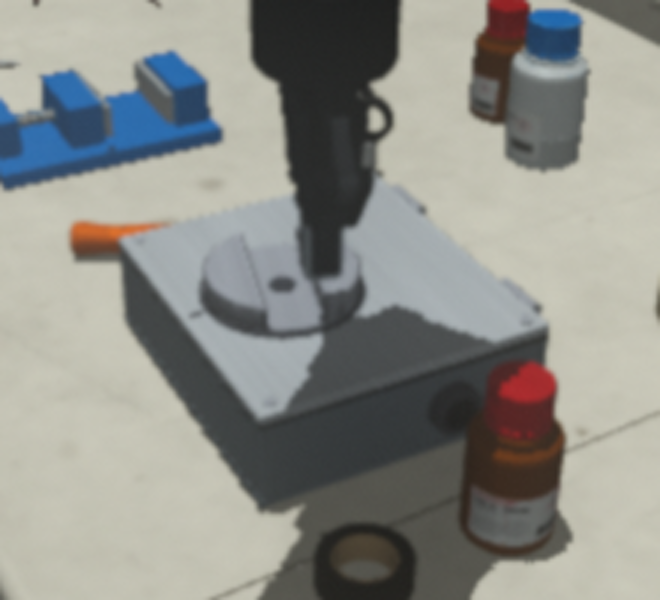

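The cover lies flush: front edge (122,238)–(262,420), no gap. Cam hole at (283,284), and the slot floor opens at (292,325). I'll check the cam position, then compute the path.

```bash
cat > b.py <<'E'
from plan import *
p=np.array([.5778,.1311,-.0605])
S,_=grab("side")
s=lambda u,v:(u/3+220,v/3+90)
print("cam px",px(S,[.548,.133,.078]),s(283,284)," on plane",onz(S,s(283,284),.078).round(4))
for n,u in(("FL",(122,238)),("FR",(262,420)),("RR",(547,328))): print(n,onz(S,s(*u),.074).round(4))
c,sn=np.cos(p[2]),np.sin(p[2])
for n,(x,y) in dict(FL=(-.1,.11),FR=(-.1,-.11),RR=(.1,-.11)).items(): print(n,p[0]+c*x-sn*y,p[1]+sn*x+c*y)
a,b=onz(S,s(243,238),.093),onz(S,s(271,331),.078); 
print(a,b,onz(S,s(318,330),.078))
E
python3 b.py
```

```text
cam px [[314.29077062 184.01166766]] (314.3333333333333, 184.66666666666669)  on plane [0.5469 0.131  0.078 ]
FL [0.4849 0.2404 0.074 ]
FR [0.4701 0.0218 0.074 ]
RR [0.6648 0.0119 0.074 ]
FL 0.48463389759982783 0.24694505757070795
FR 0.4713320157685424 0.027347562275915185
RR 0.6709661024001721 0.015254942429292054
[0.54044892 0.17138685 0.093     ] [0.51450117 0.08950143 0.078     ] [0.53952186 0.07609776 0.078     ]
```

```bash
cat > path.py <<'E'
from plan import *
A=np.array([.548,.132]); Y=-.0605
def tip(c,lead=0,r=.032,z=.083):
    a=-np.pi/2-c+Y; d=np.array([np.cos(a),np.sin(a)]); t=np.array([d[1],-d[0]]) # clockwise tangent
    return np.r_[A+r*d+lead*t,z], a+np.pi
E
python3 -c "
from path import *
P,y=tip(.28,z=.115);print(P,y,go(P,y))"
```

```text
[0.53731333 0.10183719 0.115     ] 1.2302963267948965 [ 1.143e+00 -8.900e-02  5.510e-01  1.000e-03 -0.000e+00 -1.000e-03]
```

Emit:
arm_command --pt "0.4 -0.05 0 0 0 0 0" --pt "0.8 -0.09 0.2 0 0 0 0" --pt "1.14 -0.09 0.4 0 0 0 0" --pt "1.14 -0.09 0.55 0 0 0 0" --pt "1.14 -0.09 0.55 0 0 0 0" --pt "1.14 -0.09 0.55 0 0 0 0"

```text
clock: 5.85
eef_pos: [0.5369, 0.102, 0.1146]
eef_rot: [-0.0, 0.817, 0.577, -0.0]
ft_force: [-0.3, -1.2, -0.1]
grip_width: -0.0002
```

Run:
```python
from path import *
P,y=tip(.28);print(go(P,y),robot.get_obs()["eef_pos"],P)
f,im=grab("side"); a=im[120:240,250:410]; cv2.imwrite("pics/s4.png",cv2.resize(a,None,fx=4,fy=4,interpolation=cv2.INTER_CUBIC))
```

```text
[-0.001  0.009  0.631 -0.     0.     0.   ] [0.53690474 0.10202132 0.11456598] [0.53731333 0.10183719 0.083     ]
```

View pics/s4.png

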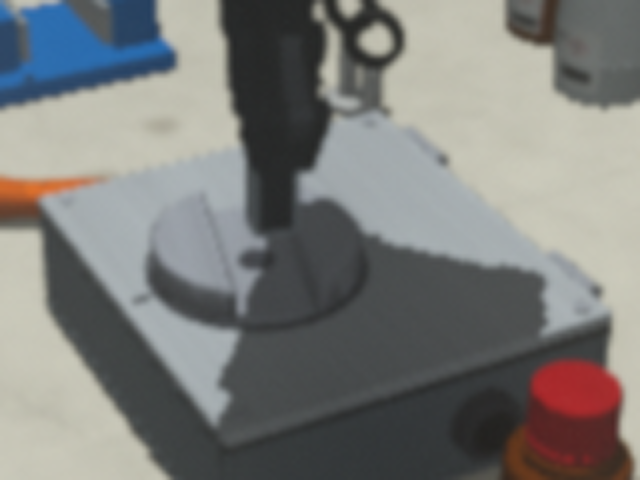

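The fingertip (272,230) is above the slot and in line with it. Going down into the slot.

Emit:
arm_command --pt "0 0.01 0.2 0 0 0 0" --pt "0 0.01 0.35 0 0 0 0" --pt "0 0.01 0.45 0 0 0 0" --pt "0 0.01 0.53 0 0 0 0" --pt "0 0.01 0.6 0 0 0 0" --pt "0 0.01 0.63 0 0 0 0" --pt "0 0.01 0.63 0 0 0 0"

```text
clock: 6.6
eef_pos: [0.5373, 0.1024, 0.0827]
eef_rot: [-0.0, 0.816, 0.577, -0.0]
ft_force: [-0.0, -0.4, 0.4]
grip_width: 0.0002
```

Run:
```python
from path import *
b=tip(.28)
for c,l in [(.28,.004),(.4,.007),(.53,.007),(.66,.007),(.79,.007),(.92,.007),(1.05,.007)]: print(c,go(*tip(c,l)))
```

```text
0.28 [-0.01  -0.076 -0.007 -0.    -0.     0.001]
0.4 [ 0.011 -0.212 -0.007 -0.    -0.     0.121]
0.53 [ 0.045 -0.29  -0.007 -0.     0.     0.251]
0.66 [ 0.088 -0.363 -0.007 -0.     0.     0.381]
0.79 [ 0.14  -0.431 -0.007 -0.     0.     0.511]
0.92 [ 0.201 -0.49  -0.007 -0.     0.     0.641]
1.05 [ 0.268 -0.542 -0.007 -0.     0.     0.771]
```

Emit:
arm_command --pt "-0.01 -0.08 0 0 0 0 0" --pt "0 -0.15 0 0 0 0.06 0" --pt "0.01 -0.21 0 0 0 0.12 0" --pt "0.03 -0.25 0 0 0 0.19 0" --pt "0.045 -0.29 0 0 0 0.25 0" --pt "0.065 -0.325 0 0 0 0.315 0" --pt "0.09 -0.36 0 0 0 0.38 0" --pt "0.115 -0.4 0 0 0 0.445 0" --pt "0.14 -0.43 0 0 0 0.51 0"

```text
clock: 7.5
eef_pos: [0.5193, 0.1158, 0.083]
eef_rot: [0.0, 0.936, 0.351, 0.0]
ft_force: [0.2, -2.9, 0.4]
grip_width: 0.0001
```

Run:
```python
from path import *
for c in [.86,.92,.99,1.05,1.12,1.18,1.25,1.31,1.38,1.44,1.5]: print(c,go(*tip(c,.007)))
```

```text
0.86 [ 0.016 -0.049  0.     0.001  0.     0.068]
0.92 [ 0.028 -0.086  0.     0.001 -0.     0.128]
0.99 [ 0.045 -0.129  0.     0.001 -0.     0.198]
1.05 [ 0.062 -0.164  0.     0.001 -0.     0.258]
1.12 [ 0.084 -0.204  0.     0.001 -0.     0.328]
1.18 [ 0.106 -0.237  0.     0.001 -0.     0.388]
1.25 [ 0.133 -0.274  0.     0.001 -0.     0.458]
1.31 [ 0.158 -0.304  0.     0.001 -0.     0.518]
1.38 [ 0.19  -0.337  0.     0.001 -0.     0.588]
1.44 [ 0.219 -0.363  0.     0.001 -0.     0.648]
1.5 [ 0.25  -0.388  0.     0.001 -0.     0.708]
```

About 3 N of reaction, so it is turning. Continuing.

Emit:
arm_command --pt "0.016 -0.05 0 0 0 0.07 0" --pt "0.028 -0.086 0 0 0 0.13 0" --pt "0.045 -0.13 0 0 0 0.2 0" --pt "0.062 -0.165 0 0 0 0.26 0" --pt "0.084 -0.205 0 0 0 0.33 0" --pt "0.106 -0.237 0 0 0 0.39 0" --pt "0.133 -0.274 0 0 0 0.46 0" --pt "0.158 -0.304 0 0 0 0.52 0" --pt "0.19 -0.337 0 0 0 0.59 0" --pt "0.22 -0.363 0 0 0 0.65 0"

```text
clock: 8.5
eef_pos: [0.5153, 0.1368, 0.0829]
eef_rot: [0.0, 0.999, 0.034, -0.0]
ft_force: [-1.0, -2.0, 0.7]
grip_width: 0.0
```

Run:
```python
from path import *
for c,l in [(1.5,.007),(1.571,.007),(1.571,.009),(1.571,.011)]: print(c,go(*tip(c,l)))
```

```text
1.5 [ 0.015 -0.037 -0.001  0.     0.     0.058]
1.571 [ 0.029 -0.081 -0.001  0.     0.     0.129]
1.571 [ 0.034 -0.121 -0.001  0.     0.     0.129]
1.571 [ 0.039 -0.16  -0.001  0.     0.     0.129]
```

Emit:
arm_command --pt "0.015 -0.04 0 0 0 0.06 0" --pt "0.03 -0.08 0 0 0 0.13 0" --pt "0.03 -0.1 0 0 0 0.13 0" --pt "0.03 -0.12 0 0 0 0.13 0" --pt "0.03 -0.12 0 0 0 0.13 0"

```text
clock: 9.0
eef_pos: [0.5171, 0.1426, 0.083]
eef_rot: [0.0, 1.0, -0.029, 0.0]
ft_force: [3.2, -3.0, -1.5]
grip_width: -0.0003
```

Emit:
arm_command --pt "0 -0.02 0 0 0 0 0" --pt "0 -0.04 0 0 0 0 0" --pt "0 -0.06 0 0 0 0 0" --pt "0 -0.06 0 0 0 0 0"

```text
clock: 9.4
eef_pos: [0.5172, 0.1433, 0.0828]
eef_rot: [0.002, 1.0, -0.03, -0.0]
ft_force: [0.8, -18.2, 5.0]
grip_width: -0.0
```

The force rose to 18 N with only 0.7 mm of travel: that is the stop. Backing off within the slot and lifting.

Emit:
arm_command --pt "0 0.06 0 0 0 0 0" --pt "0 0.14 0 0 0 0 0" --pt "0 0.14 -0.2 0 0 0 0" --pt "0 0.14 -0.6 0 0 0 0" --pt "0 0.14 -1.3 0 0 0 0" --pt "0 0.14 -2.2 0 0 0 0" --pt "-0.8 0.14 -2.9 0 0 0 0" --pt "-1.6 0.14 -3.2 0 0 0 0" --pt "-2.2 0.14 -3.2 0 0 0 0" --pt "-2.2 0.14 -3.2 0 0 0 0"

```text
clock: 10.4
eef_pos: [0.404, 0.1463, 0.2442]
eef_rot: [0.0, 1.0, -0.028, 0.001]
ft_force: [1.0, -0.6, -0.2]
grip_width: -0.0005
```

Run:
```python
from plan import *
o=robot.get_obs(); print(o["eef_pos"],o["ft_force"],o["clock"])
g=[]
for n,(r0,r1,c0,c1) in dict(side=(110,300,230,430),top=(135,255,210,420)).items():
    f,im=grab(n); g.append(cv2.resize(im[r0:r1,c0:c1],(390,int(390*(r1-r0)/(c1-c0))),interpolation=cv2.INTER_CUBIC))
h=max(x.shape[0] for x in g); cv2.imwrite("pics/end.png",np.hstack([cv2.copyMakeBorder(x,0,h-x.shape[0],0,5,0) for x in g]))
```

```text
[0.4039935  0.14626336 0.2441504 ] [ 0.97791329 -0.62617259 -0.15131822] 10.4
```

View pics/end.png

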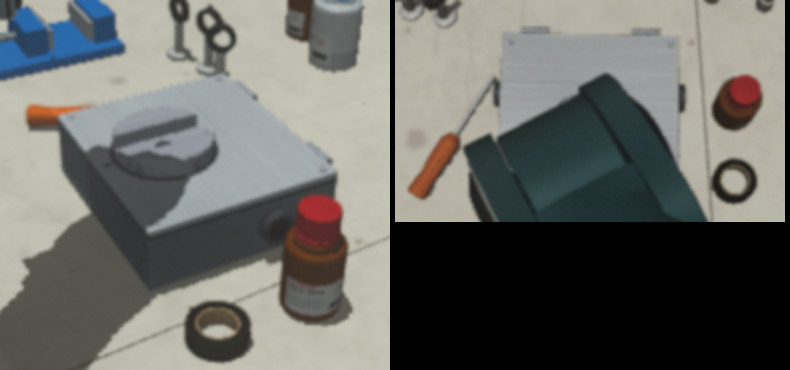

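The cover is shut, the slot edge (120,142)–(197,117) runs front to rear, and the bystanders look unmoved. One numeric check of the cam angle before handing in.

Run:
```python
from plan import *
S,im=grab("side"); s=lambda u,v:(u/1.95+230,v/1.95+110)
a,b=onz(S,s(120,142),.093),onz(S,s(197,117),.093); e=a-b
print("cam",np.pi/2-(np.arctan2(e[1],-e[0])*-1 -0.0605)*-1, e)
A=np.array([.548,.132,.093])
for c in(1.3,1.45,1.571):
    t=-np.pi/2-c-.0605; d=np.array([np.cos(t),np.sin(t),0]); n=np.array([d[1],-d[0],0])
    print(c,[(((px(S,A+k*.046*d+m*.018*n)[0]-[230,110])*1.95).round()).tolist() for m in(1,-1) for k in(1,-1)])
cv2.imwrite("pics/end2.png",cv2.resize(im[150:215,275:350],None,fx=8,fy=8,interpolation=cv2.INTER_CUBIC))
```

```text
cam 1.5353328185293043 [-8.75559921e-02 -2.19255301e-03  5.55111512e-17]
1.3 [[116.0, 142.0], [187.0, 109.0], [141.0, 157.0], [212.0, 122.0]]
1.45 [[114.0, 138.0], [193.0, 110.0], [134.0, 155.0], [214.0, 126.0]]
1.571 [[114.0, 134.0], [198.0, 112.0], [129.0, 153.0], [215.0, 129.0]]
```

View pics/end2.png

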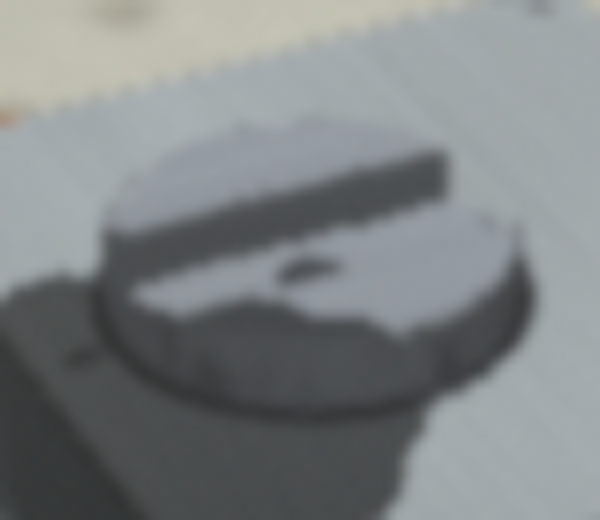

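The enlarged edge (105,240)–(445,152) has slope −0.26. The model predicts −0.262 at 1.571 rad and −0.354 at 1.45 rad, so the cam is at its stop.

```bash
python3 -c "
from h import *
print(robot.hand_in())"
```

```text
the job is handed in; nothing more can be done
None
```

I pushed the cover shut with the closed fingertips, then turned the cam clockwise to its stop with a fingertip in the slot, and handed the job in at about 10.5 s. No verdict was reported.

- **Cover:** I pressed beside the cam until the seal resisted, at about 11 N with the fingertips 72 mm above the worktop. The picture afterwards shows it flush, with no gap.
- **Cam:** It turned against about 3 N. At the end the force rose to 18 N with only 0.7 mm of travel, so I took that as the stop.
- **Cam angle:** My checks disagreed at first. A rough picture reading printed 1.535 rad, but that formula had a sign slip; worked correctly, the same pixels give about 1.49 rad. In a closer crop the slot edge slope is −0.26, which matches 1.571 rad (predicted −0.262) and not 1.45 rad (predicted −0.354).
- **Bystanders:** The bottle, tape and screwdriver look unmoved in the last pictures; I did not re-measure their positions.
- **Arm:** It ended clear of everything, with the tip 244 mm above the worktop and only about 1 N on the force reading.

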